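# Shift the herb mill to the green speed

## Robot

A 6-joint arm with a two-finger parallel gripper is mounted at the origin on the work surface. World frame = base frame: x ahead of the robot, y to its left, z up, the work surface at z = 0. Lengths are in mm, angles in rad, forces in N, time in s.
With the tool pointing down it reaches from about 275 to 750 mm from the base axis. Payload 10.2 kg.
Tool frame: the origin (TCP) lies at the very end of the fingers, on their centre line; the grasp point (between the pads) lies 19 mm behind it; z points along the fingers, x is the direction in which the jaws open and shut, and the axes are right-handed (so a half turn about z gives the same grasp; the last joint's range is limited). The gripper opens to 85 mm and grips with 20 to 120 N. Pads are 22 mm wide; open, the fingers measure 114 mm over their backs; the gripper's body (76 mm by 85 mm) begins 54 mm behind the grasp point. The pads swing forward as they close: fully open they stand 13 mm farther back than shut.
Start: joints at [-1.332, 0.313, 1.498, -0, 1.331, -0.223], TCP at [233.908, -470.019, 231.294] pointing down, gripper open.
Joint ranges: [-2.94, 2.94], [-0.97, 2.17], [0.19, 2.56], [-1.23, 4.37], [0.02, 3.11], [-2.88, 2.88]. Speed limits (rad/s): [2.39, 2.39, 3.01, 3.14, 3.14, 3.14].

## Interface

Orientations are given as a unit quaternion [w, x, y, z].
In Python, from rig import telemetry, capture, camera_model, finish_job gives the robot as it stands.
- The arm moves only by the shell command python3 -m inch 'ROWS' [FORCE]. ROWS is JSON, a list of rows, each a list of 5 numbers: the shift along the tool's x, y, z in m, then the turn about the tool's z in rad, then the finger opening in m, from 0 to 0.0854. A call has exactly 5 rows; each row shifts and turns the pose as measured when the row begins, along the tool's axes as they then stand; what a row does not reach is not made up. A row lasts 1/12 s, in which the tool goes at most 41.7 mm and 7.16 degrees, less where a joint would pass 70% of its speed; a pose out of reach is approached as far as the arm can. A call with a gripper value outside its range is refused whole. The fingers move at their own pace and stop on an object; FORCE is the grip in N (left out, the last holds). Time passes only in rows, so rows that do not move let the fingers close, or fill a call up. It gives the time, the measured TCP pose, the force and the opening at its end, in the units of the state.
- telemetry.sense(): the state, without advancing time (a new reading comes with each control period).
- capture(name): name is "scene" or "top" or "wrist"; returns the picture (420x560x3 uint8, blue, green, red); there is no depth.
- camera_model(name): a dict with "mtx" (3x3 intrinsics, pixels), "camera_from_world" (4x4, takes a point from world to camera coordinates). Camera axes: x right, y down, z forward; pixel columns grow to the right and rows downward; lengths in mm; the calibration is good to about 2 mm. A picture is of the moment at which its call begins: read the wrist's pose just before it. camera_model takes no time and is no camera call; for the wrist camera it gives the pose at the moment of the call.
- finish_job(): hands the job in, once; it reports no verdict.
The state is a dict: "time_s": time; "joints": joint angles; "dq": joint speeds; "tau": joint torques, N m; "eef_pos": TCP position; "ee_rot": TCP orientation; "force": force on the tool from outside, world axes, zero at the start; "wrist_torque": the same for the moment, N m; "grip_width": opening from 0.0 (shut) to 1.0 (fully open).
Only numpy, scipy, OpenCV 4.12 (cv2) and the standard library are available. Lean on these libraries where they do the work, as an engineer would, in place of code of your own. Each camera call takes 0.05 s, during which the arm holds its last target. There are 200 camera calls.

## Task

Push the herb mill's speed lever by its black knob to the middle channel of its gate, along it, and fully home into the slot marked by the green disc, then leave it there and take the hand away. Only push the knob, gently, with the fingertips or the outside of the fingers: do not grip it or pull it up, and leave everything standing around the mill where it is.

Things in the scene. Friction and masses are not known exactly. Their poses are not given: they have to be found in the camera images.
- mill: green herb mill fixed to the table. Origin: on the table, under the gate's centre. Its x axis points away from the robot to its grinding bowl (yaw at most 0.4 rad), y left, z up. Casing 180 x 190 mm (x, y), topped by an aluminium gate plate, top face 153 mm above the table; only the lever is higher. The white bowl is on its far side (80 to 250 mm from the origin along x, below 140 mm).
- gate (a point): centre of the gate, on the plate's top face; axes as the mill's. Double-H gate: a middle channel along y (neutral) crossed by three slots along x, at y = 0 (centre slot), +30 and -30 mm (outer slots). At the plate the shaft's path in a slot runs from x = -28 to +28 mm. Channel and slots are 14 mm wide, the shaft 9 mm; corners at the crossings are rounded, radius 8 mm.
- knob (a point): centre of the black ball knob (34 mm diameter) on the speed lever, a steel shaft tilting about a pivot 235 mm below it (under the gate centre, 10 mm above the table). Upright it is 245 mm above the table. It travels +-46 mm along the mill's x, +-49 mm along y, and stays where left (friction about 1.2 N at the knob). It starts anywhere along the centre slot.
- lever_fore (a joint): tilt of the lever along the mill's x, rad: positive away from the robot, 0 = neutral (middle channel), -0.2 and +0.2 = fully home at the ends of the slots
- lever_side (a joint): tilt of the lever along the mill's y, rad: positive to the left (+y), 0 = centre slot, +0.21 and -0.21 = left and right outer slots
- lever_lift (a joint): how far the knob and shaft are pulled up along the lever, m: 0 = down as they should be, 0.015 at most; a spring of 6 N preload and 600 N/m holds them down
- disc_green: flat green disc, 24 mm diameter, 1.5 mm thick, on the gate plate beside the outer end of one of the four outer slots; which slot has which colour changes. Its centre lies straight below the knob's centre when the lever is fully home in that slot: +-46 mm and +-49 mm from the gate centre along the mill's x and y
- disc_red: flat red disc, 24 mm diameter, 1.5 mm thick, on the gate plate beside the outer end of one of the four outer slots; which slot has which colour changes. Its centre lies straight below the knob's centre when the lever is fully home in that slot: +-46 mm and +-49 mm from the gate centre along the mill's x and y
- disc_yellow: flat yellow disc, 24 mm diameter, 1.5 mm thick, on the gate plate beside the outer end of one of the four outer slots; which slot has which colour changes. Its centre lies straight below the knob's centre when the lever is fully home in that slot: +-46 mm and +-49 mm from the gate centre along the mill's x and y
- disc_blue: flat blue disc, 24 mm diameter, 1.5 mm thick, on the gate plate beside the outer end of one of the four outer slots; which slot has which colour changes. Its centre lies straight below the knob's centre when the lever is fully home in that slot: +-46 mm and +-49 mm from the gate centre along the mill's x and y
- tincture_mid (a point): loose bystander: amber glass bottle with black cap, 48 mm diameter, 120 mm tall, upright. This point is its centre, half-way up
- jar_mid (a point): loose bystander: green glass jar with white lid, 60 mm diameter, 65 mm tall, upright. This point is its centre, half-way up
- carton_mid (a point): loose bystander: white paper carton with a green band, 50 x 35 x 100 mm tall, upright. This point is its centre, half-way up
- sprayer_mid (a point): loose bystander: white bottle with green label and blue cap, 42 mm diameter, 130 mm tall, upright. This point is its centre, half-way up
- weight_mid (a point): loose bystander: small brass weight, 32 mm diameter, 35 mm tall, upright. This point is its centre, half-way up
- spraycan_mid (a point): loose bystander: red can, 52 mm diameter, 180 mm tall, off to the right, upright. This point is its centre, half-way up
- mortar_mid (a point): loose bystander: white bowl, 110 mm across, 65 mm tall, off to the left, upright. This point is its centre, half-way up

How it is judged:
By the outcome, as a careful person would: the job done as asked, in the order asked, and still so for the second after the job is handed in, with the robot touching nothing.
It also fails if it takes over 58 s, if anything falls off the work surface, if the arm or the gripper's body presses on something with over 40 N, if the wrist force passes 120 N, or if a joint passes its speed limit or range.

## Working session

There is one attempt and no reset: what is moved stays moved. The work goes in short steps, Python scripts to look and compute and a shell command to move; the robot and the scene stay as the last step left them, time stands still between calls to the robot, and variables do not carry over. Pictures are saved under pics/ and viewed, about 8 in all and at most 12, crops included, and the job is handed in when it is done.

```bash
mkdir -p pics; ls; python3 - <<'E'
from rig import telemetry,capture,camera_model
import cv2,numpy as np
s=telemetry.sense();print({k:np.round(v,3).tolist() for k,v in s.items()})
a=capture("scene");b=capture("top")
cv2.imwrite("pics/scene0.png",a);cv2.imwrite("pics/top0.png",b)
for n in("scene","top","wrist"):
    m=camera_model(n);print(n,np.round(m["mtx"],1).tolist(),np.round(m["camera_from_world"],3).tolist())
E
```

```text
pics
{'time_s': 0.0, 'joints': [-1.332, 0.313, 1.498, -0.0, 1.331, -0.223], 'dq': [-0.001, 0.0, 0.0, 0.002, 0.002, -0.0], 'tau': [0.001, -41.226, -25.974, -0.0, 0.004, -0.0], 'eef_pos': [233.858, -469.751, 230.729], 'ee_rot': [-0.0, 0.85, -0.527, -0.0], 'force': [0.425, -0.45, 0.027], 'wrist_torque': [-0.011, 0.006, 0.005], 'grip_width': 1.001}
scene [[521.4, 0.0, 274.7], [0.0, 521.4, 205.9], [0.0, 0.0, 1.0]] [[-0.302, 0.953, -0.014, 162.536], [0.759, 0.231, -0.609, -345.214], [-0.577, -0.194, -0.793, 1866.814], [0.0, 0.0, 0.0, 1.0]]
top [[387.7, 0.0, 275.1], [0.0, 387.7, 205.1], [0.0, 0.0, 1.0]] [[0.02, -1.0, -0.002, -15.842], [-0.992, -0.02, -0.127, 619.011], [0.127, 0.005, -0.992, 1250.926], [0.0, 0.0, 0.0, 1.0]]
wrist [[374.1, 0.0, 278.2], [0.0, 374.1, 206.9], [0.0, 0.0, 1.0]] [[0.445, -0.895, -0.001, -523.694], [-0.853, -0.425, 0.303, -39.133], [-0.272, -0.134, -0.953, 380.429], [0.0, 0.0, 0.0, 1.0]]
```

View pics/scene0.png

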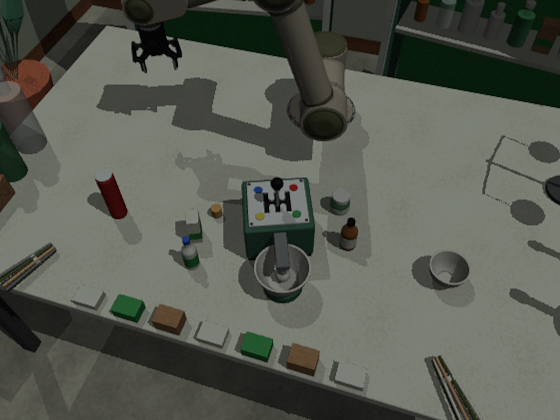

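View pics/top0.png

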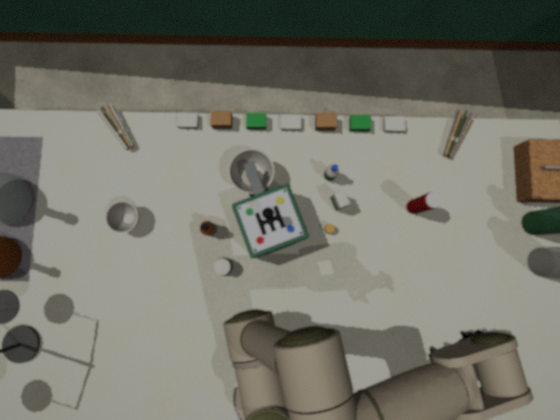

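The top view puts the green disc at (250,212), the far-left slot, with red (260,240), blue (291,229) and yellow (280,201). The scene view agrees (green at 297,214). The knob is at about (277,184) in the scene view and (268,213) in the top view. Next I measure these.

```bash
cat > h.py <<'E'
import numpy as np,cv2
from rig import camera_model
def ray(m,u,v):
    T=m["camera_from_world"];T=np.array(T);R=T[:3,:3];c=-R.T@T[:3,3]
    d=R.T@np.linalg.solve(np.array(m["mtx"]),[u,v,1.]);return c,d/np.linalg.norm(d)
def onplane(m,u,v,z):
    c,d=ray(m,u,v);return c+d*(z-c[2])/d[2]
def cross(r1,r2):
    (c1,d1),(c2,d2)=r1,r2
    t=np.linalg.lstsq(np.stack([d1,-d2],1),c2-c1,rcond=None)[0]
    p,q=c1+t[0]*d1,c2+t[1]*d2;return (p+q)/2,np.linalg.norm(p-q)
def blobs(img,box,f,amin=4):
    x0,y0,x1,y1=box;h=cv2.cvtColor(img,cv2.COLOR_BGR2HSV).astype(int)
    mk=np.zeros(img.shape[:2],np.uint8);mk[y0:y1,x0:x1]=f(h)[y0:y1,x0:x1]
    n,l,s,c=cv2.connectedComponentsWithStats(mk);return sorted([(int(s[i,4]),c[i].round(1).tolist()) for i in range(1,n) if s[i,4]>=amin],reverse=True)
H={"green":(45,85),"blue":(100,125),"yellow":(22,36),"red":None}
def col(n,smin=110,vmin=70):
    if n=="red":return lambda h:(((h[...,0]<8)|(h[...,0]>172))&(h[...,1]>smin)&(h[...,2]>vmin)).astype(np.uint8)
    a,b=H[n];return lambda h:((h[...,0]>=a)&(h[...,0]<=b)&(h[...,1]>smin)&(h[...,2]>vmin)).astype(np.uint8)
E
python3 - <<'E'
from h import *
S=cv2.imread("pics/scene0.png");T=cv2.imread("pics/top0.png")
ms,mt=camera_model("scene"),camera_model("top")
for n in H:
    for nm,img,m,box in(("scene",S,ms,(248,180,308,225)),("top",T,mt,(240,192,300,248))):
        for a,c in blobs(img,box,col(n))[:2]:print(n,nm,a,c,onplane(m,*c,154.5).round(1))
dark=lambda h:(h[...,2]<35).astype(np.uint8)
print(blobs(S,(262,172,292,196),dark)[:2]);print(blobs(T,(250,198,285,240),dark)[:2])
a=cv2.resize(S[165:235,230:330],None,fx=5.6,fy=5.6,interpolation=2);b=cv2.resize(T[185:255,225:325],None,fx=5.6,fy=5.6,interpolation=2)
cv2.imwrite("pics/crop.png",cv2.resize(np.hstack([a,b]),(800,280)))
E
```

```text
green scene 41 [296.4, 213.5] [582.1  76.6 154.5]
green top 19 [249.2, 211.4] [583.6  74.1 154.5]
blue scene 40 [257.7, 189.4] [533.3 -49.1 154.5]
blue top 29 [290.2, 228.2] [535.3 -50.6 154.5]
yellow scene 44 [259.6, 216.0] [618.7 -14.9 154.5]
yellow top 26 [279.5, 200.0] [620.2 -16.8 154.5]
red scene 38 [293.2, 187.3] [497.5  43.  154.5]
red top 29 [259.6, 239.7] [499.   40.5 154.5]
[(120, [276.4, 183.5]), (14, [286.9, 193.7])]
[(123, [271.1, 216.3]), (17, [261.4, 222.6])]
```

View pics/crop.png

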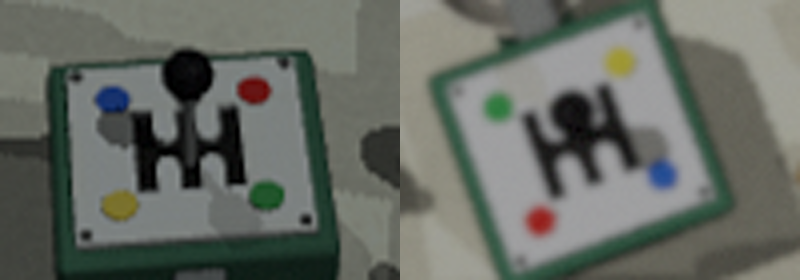

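```bash
cat >> h.py <<'E'
from rig import telemetry
# gate estimate, filled from disc measurements
def gate_from(d):
    C=np.mean([d[k][:2] for k in d],0)
    X=(d["green"]-d["red"]+d["yellow"]-d["blue"])[:2];return C,np.arctan2(X[1],X[0])
def tomill(p,C,yaw):
    c,s=np.cos(yaw),np.sin(yaw);q=np.array(p[:2])-C;return np.array([c*q[0]+s*q[1],-s*q[0]+c*q[1]])
E
python3 - <<'E'
from h import *
ms,mt=camera_model("scene"),camera_model("top")
px={"green":((296.4,213.5),(249.2,211.4)),"blue":((257.7,189.4),(290.2,228.2)),"yellow":((259.6,216),(279.5,200)),"red":((293.2,187.3),(259.6,239.7))}
d={k:(onplane(ms,*a,154.5)+onplane(mt,*b,154.5))/2 for k,(a,b) in px.items()}
for k,(a,b) in px.items():print(k,[v.round(1) for v in cross(ray(ms,*a),ray(mt,*b))])
C,yaw=gate_from(d);print("gate",C.round(1),"yaw",yaw.round(3))
for k in d:print(k,tomill(d[k],C,yaw).round(1))
p,g=cross(ray(ms,276.6,183.6),ray(mt,268.2,213));print("knob",p.round(1),g.round(1),"mill",tomill(p,C,yaw).round(1))
for u,n,m in(((276.6,183.6),"scene",ms),((268.2,213),"top",mt)):
    q=onplane(m,*u,245);print(n,tomill(q,C,yaw).round(1))
s=telemetry.sense();t=s["eef_pos"];print("tcp mill",tomill(t,C,yaw).round(1))
x=np.array([.445,-.896]);print("tool x angle rel mill -y (deg)",np.degrees(np.arctan2(x[1],x[0])-(yaw-np.pi/2)).round(2))
for n,(u,v),z in(("can",(430,201),180),("sprayer",(335,169),130),("carton",(341,199),100),("bottle",(207,228),120),("weight",(330,229),35)):print(n,onplane(mt,u,v,z).round(0),tomill(onplane(mt,u,v,z),C,yaw).round(0))
E
```

```text
green [array([583.1,  75.4, 155.2]), np.float64(2.8)]
blue [array([534.9, -49.5, 156.2]), np.float64(2.0)]
yellow [array([619.7, -15.7, 155.6]), np.float64(2.3)]
red [array([498.5,  41.8, 155.3]), np.float64(2.8)]
gate [558.7  12.9] yaw 0.379
green [45.6 49.1]
blue [-45.9 -49.2]
yellow [ 45.8 -49.1]
red [-45.5  49.2]
knob [569.8  16.4 243.9] 3.8 mill [11.6 -0.8]
scene [12.7  1. ]
top [11.3 -2.7]
tcp mill [-480.4 -328.1]
tool x angle rel mill -y (deg) 4.68
can [ 623. -463.  180.] [-117. -465.]
sprayer [ 725. -189.  130.] [  80. -249.]
carton [ 635. -212.  100.] [ -12. -237.]
bottle [533. 206. 120.] [ 48. 189.]
weight [ 544. -187.   35.] [ -88. -180.]
```

```bash
python3 -m inch '[[0,0,-0.035,0.041,0],[0,0,-0.035,0.041,0],[-0.016,-0.0265,-0.010,0,0],[-0.016,-0.0265,0,0,0],[-0.016,-0.0265,0,0,0]]' 30
python3 -m inch '[[-0.016,-0.0265,0,0,0],[-0.016,-0.0265,0,0,0],[-0.016,-0.0265,0,0,0],[-0.016,-0.0265,0,0,0],[-0.016,-0.0265,0,0,0]]'
cat > st.py <<'E'
from h import *
C=np.array([558.7,12.9]);yaw=.379
def st():
    s=telemetry.sense();w,x,y,z=s["ee_rot"];a=np.arctan2(2*(x*y+w*z),w*w+x*x-y*y-z*z)
    f=s["force"];print("t",round(s["time_s"],2),"mill",tomill(s["eef_pos"],C,yaw).round(1),"z",round(s["eef_pos"][2],1),"turn left",round(a-(yaw-np.pi/2),3),"Fmill",tomill(np.array(f[:2])+C,C,yaw).round(1),round(f[2],1),"grip",round(s["grip_width"],2))
if __name__=="__main__":st()
E
python3 st.py
```

```text
time_s: 0.52
eef_pos: [288.6, -396.4, 311.5]
ee_rot: [-0.003, 0.825, -0.566, -0.003]
force: [-0.1, -0.4, -0.2]
grip_width: 0.299
time_s: 0.93
eef_pos: [386.5, -267.5, 311.9]
ee_rot: [-0.003, 0.824, -0.567, -0.004]
force: [0.8, -1.0, -0.7]
grip_width: -0.003
t 0.93 mill [-263.7 -196.8] z 311.9 turn left -0.013 Fmill [ 0.4 -1.2] -0.7 grip -0.0
```

```bash
python3 -m inch '[[-0.018,-0.029,0,-0.01,0],[-0.018,-0.029,0,0,0],[-0.018,-0.029,0,0,0],[-0.018,-0.029,0,0,0],[-0.018,-0.029,0,0,0]]'
python3 -m inch '[[-0.018,-0.029,0,0,0],[-0.018,-0.029,0,0,0],[-0.018,-0.029,0,0,0],[-0.018,-0.029,0,0,0],[0,0,0,0,0]]'
python3 st.py
```

```text
time_s: 1.35
eef_pos: [491.8, -123.0, 311.8]
ee_rot: [-0.003, 0.827, -0.563, -0.005]
force: [0.6, -0.8, 0.9]
grip_width: 0.0
time_s: 1.77
eef_pos: [577.9, -2.1, 310.2]
ee_rot: [-0.003, 0.828, -0.561, -0.007]
force: [-1.7, 0.6, -1.1]
grip_width: -0.003
t 1.77 mill [ 12.2 -21. ] z 310.2 turn left 0.001 Fmill [-1.4  1.2] -1.1 grip -0.0
```

```bash
python3 -m inch '[[-0.007,-0.0135,0,0,0],[-0.007,-0.0135,0,0,0],[-0.007,-0.0135,0,0,0],[0,0,0,0,0],[0,0,0,0,0]]'
python3 st.py
python3 - <<'E'
from rig import *
import cv2,numpy as np
m=camera_model("wrist");a=capture("wrist");cv2.imwrite("pics/w1.png",a)
import json;json.dump({k:np.array(v).tolist() for k,v in m.items()},open("w1.json","w"))
E
```

```text
time_s: 2.18
eef_pos: [608.5, 35.1, 307.6]
ee_rot: [-0.001, 0.829, -0.56, -0.009]
force: [-0.1, 0.0, -1.0]
grip_width: -0.003
t 2.18 mill [54.4  2.2] z 307.6 turn left 0.004 Fmill [-0.1  0.1] -1.0 grip -0.0
```

View pics/w1.png

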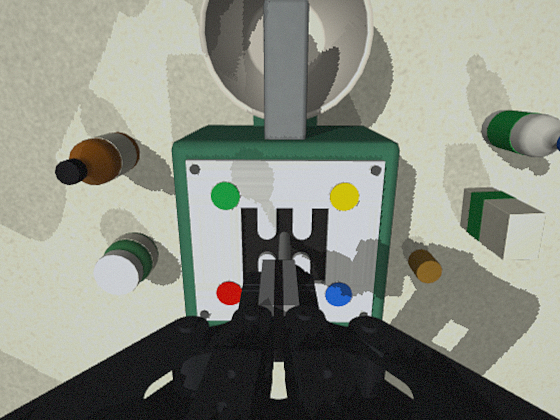

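The wrist view shows green at (225,195), yellow (344,196), red (229,293) and blue (339,294). The shaft is at (285,245) in the centre slot, just beyond neutral, and the closed fingers hide the knob. I'll check the gate from this view, then descend on the far side.

```bash
python3 - <<'E'
from st import *
import json
m=json.load(open("w1.json"));I=cv2.imread("pics/w1.png");d={}
for n in H:
    b=blobs(I,(195,170,375,310),col(n),60);print(n,b[:2]);d[n]=onplane(m,*b[0][1],154.5)
print(gate_from(d),[tomill(d[k],C,yaw).round(1) for k in d])
E
python3 -m inch '[[0,0,0.025,0,0],[0,0,0.025,0,0],[0,0,0.02,0,0],[0,0,0.008,0,0],[0,0,0,0,0]]'
python3 st.py
```

```text
green [(617, [224.8, 195.5])]
blue [(488, [338.1, 294.1])]
yellow [(641, [344.0, 196.3])]
red [(470, [228.8, 292.8])]
(array([559.13746524,  13.63968014]), np.float64(0.3788223659511633)) [array([46.3, 49.5]), array([-45. , -48.6]), array([ 46.4, -48.5]), array([-45. ,  49.6])]
time_s: 2.65
eef_pos: [605.6, 31.9, 228.5]
ee_rot: [-0.002, 0.828, -0.561, -0.008]
force: [-0.8, 0.3, -0.4]
grip_width: -0.002
t 2.65 mill [50.6  0.3] z 228.5 turn left 0.0 Fmill [-0.7  0.5] -0.4 grip -0.0
```

```bash
python3 -m inch '[[0,0.005,0,0,0],[0,0.005,0,0,0],[0,0.005,0,0,0],[0,0.004,0,0,0],[0,0,0,0,0]]'
python3 st.py
cat > look.py <<'E'
from st import *
from rig import capture
import sys
def dk(vm=35):return lambda h:(h[...,2]<vm).astype(np.uint8)
S=capture("scene");T=capture("top");n=sys.argv[1]
a=cv2.resize(S[160:230,230:330],None,fx=4,fy=4,interpolation=2);b=cv2.resize(T[180:250,220:320],None,fx=4,fy=4,interpolation=2)
cv2.imwrite(f"pics/{n}.png",np.hstack([a,b]));st()
E
python3 look.py l1
```

```text
time_s: 3.07
eef_pos: [586.9, 22.8, 233.0]
ee_rot: [-0.003, 0.827, -0.562, -0.005]
force: [1.1, 0.4, -0.9]
grip_width: -0.002
t 3.07 mill [29.9 -1.3] z 233.0 turn left -0.001 Fmill [1.2 0. ] -0.9 grip -0.0
t 3.17 mill [30.5 -1.2] z 232.9 turn left -0.001 Fmill [1.3 0.3] 0.9 grip -0.0
```

View pics/l1.png

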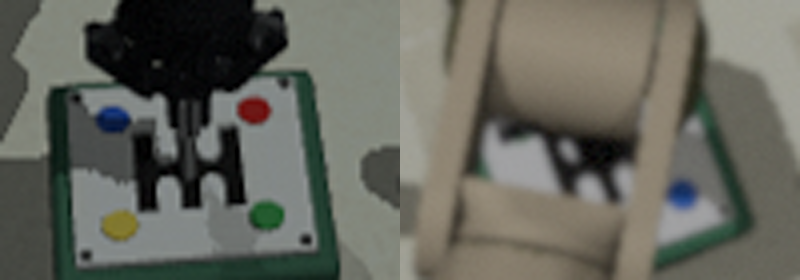

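```bash
python3 -m inch '[[0,0.002,0,0,0],[0,0.001,0,0,0],[0,0,0,0,0],[0,0,0,0,0],[0,0,0,0,0]]'
python3 st.py
python3 -m inch '[[0,-0.006,0,0,0],[0,-0.006,0,0,0],[0,0,-0.025,0,0],[0,0,-0.025,0,0],[0,0,-0.02,0,0]]'
python3 -m inch '[[0.02,0.006,0,0,0],[0.02,0.01,0,0,0],[0.01,0.01,0,0,0],[0,0.008,0,0,0],[0,0,0,0,0]]'
python3 st.py
python3 - <<'E'
from rig import *
import cv2,numpy as np
m=camera_model("wrist");a=capture("wrist");cv2.imwrite("pics/w2.png",a)
import json;json.dump({k:np.array(v).tolist() for k,v in m.items()},open("w2.json","w"))
E
```

```text
time_s: 3.58
eef_pos: [584.9, 22.1, 233.2]
ee_rot: [-0.003, 0.827, -0.561, -0.004]
force: [0.9, 0.9, 0.7]
grip_width: 0.001
t 3.58 mill [27.8 -1.2] z 233.2 turn left -0.001 Fmill [1.2 0.5] 0.7 grip 0.0
time_s: 4.0
eef_pos: [596.8, 26.8, 300.3]
ee_rot: [-0.001, 0.827, -0.561, -0.009]
force: [0.2, 0.4, -0.4]
grip_width: 0.002
time_s: 4.42
eef_pos: [585.6, -33.0, 304.3]
ee_rot: [-0.002, 0.828, -0.56, -0.006]
force: [0.0, -0.0, 0.2]
grip_width: 0.0
t 4.42 mill [  8.  -52.6] z 304.3 turn left 0.002 Fmill [ 0. -0.] 0.2 grip 0.0
```

View pics/w2.png

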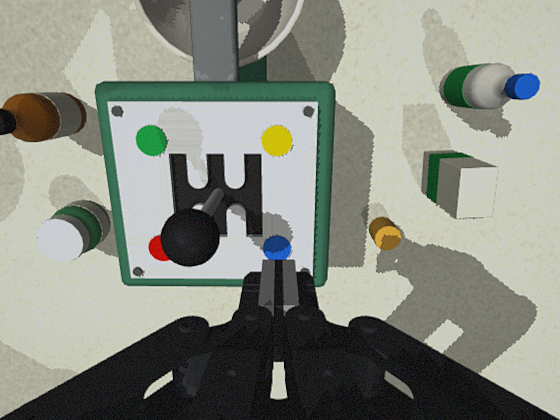

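The knob is now clear at about (190,237), with the shaft meeting the plate near (213,195). I'll measure the knob on the z = 245 plane.

```bash
python3 - <<'E'
from st import *
import json
m=json.load(open("w2.json"));I=cv2.imread("pics/w2.png");d={}
for n in H:
    b=blobs(I,(110,100,320,280),col(n),40);d[n]=onplane(m,*b[0][1],154.5)
print(gate_from(d),[tomill(d[k],C,yaw).round(1) for k in d])
g=cv2.medianBlur(cv2.cvtColor(I,cv2.COLOR_BGR2GRAY),3)
c=cv2.HoughCircles(g[190:290,140:240],cv2.HOUGH_GRADIENT,1,50,param1=80,param2=12,minRadius=22,maxRadius=36);print(c)
u,v=c[0,0,:2]+[140,190];p=onplane(m,u,v,245);print(p.round(1),tomill(p,C,yaw).round(1))
E
```

```text
(array([539.76573567,  15.74146498]), np.float64(0.6216697289812358)) [array([-21.6,  82.1]), array([-44.6, -48.6]), array([ 46.4, -48.5]), array([-46.4,  53.6])]
[[[50.5 47.5 29.2]]]
[560.7  13.9 245. ] [2.2 0.2]
```

```bash
python3 -m inch '[[0,0.004,0.025,0,0],[0,0.003,0.025,0,0],[0,0,0.02,0,0],[0,0,0.006,0,0],[0,0,0,0,0]]'
python3 st.py
python3 -m inch '[[-0.006,0,0,0,0],[-0.006,0,0,0,0],[-0.006,0,0,0,0],[-0.006,0,0,0,0],[-0.006,0,0,0,0]]'
python3 st.py
```

```text
time_s: 4.88
eef_pos: [578.7, -30.5, 226.3]
ee_rot: [-0.003, 0.829, -0.559, -0.006]
force: [-0.6, -0.2, 0.5]
grip_width: 0.004
t 4.88 mill [  2.5 -47.7] z 226.3 turn left 0.005 Fmill [-0.6  0.1] 0.5 grip 0.0
time_s: 5.3
eef_pos: [568.1, 0.2, 230.3]
ee_rot: [-0.004, 0.829, -0.559, -0.003]
force: [0.1, -1.4, -1.5]
grip_width: -0.003
t 5.3 mill [  4.  -15.2] z 230.3 turn left 0.006 Fmill [-0.4 -1.3] -1.5 grip -0.0
```

```bash
python3 -m inch '[[-0.005,0.001,0.002,0,0],[-0.005,0.001,0.001,0,0],[-0.005,0.001,0,0,0],[-0.005,0,0,0,0],[-0.003,0,0,0,0]]'
python3 st.py
python3 -m inch '[[-0.003,0.001,0.001,0,0],[-0.003,0,0,0,0],[-0.002,0,0,0,0],[0,0,0,0,0],[0,0,0,0,0]]'
python3 st.py
```

```text
time_s: 5.72
eef_pos: [555.7, 23.3, 228.8]
ee_rot: [-0.004, 0.829, -0.559, -0.001]
force: [0.7, -1.0, -1.0]
grip_width: 0.003
t 5.72 mill [ 1.1 10.8] z 228.8 turn left 0.006 Fmill [ 0.2 -1.2] -1.0 grip 0.0
time_s: 6.13
eef_pos: [551.2, 31.7, 227.8]
ee_rot: [-0.004, 0.83, -0.558, -0.001]
force: [-0.2, -1.1, 0.0]
grip_width: 0.002
t 6.13 mill [-0.1 20.2] z 227.8 turn left 0.007 Fmill [-0.6 -0.9] 0.0 grip 0.0
```

```bash
python3 -m inch '[[-0.002,0,0,0,0],[-0.001,0,0,0,0],[0,0,0,0,0],[0,0,0,0,0],[0,0,0,0,0]]'
python3 st.py
python3 -m inch '[[-0.0015,0,0,0,0],[-0.0015,0,0,0,0],[0,0,0,0,0],[0,0,0,0,0],[0,0,0,0,0]]'
python3 st.py
```

```text
time_s: 6.55
eef_pos: [550.2, 33.9, 227.5]
ee_rot: [-0.004, 0.829, -0.559, -0.001]
force: [1.0, -1.3, -0.4]
grip_width: -0.0
t 6.55 mill [-0.1 22.7] z 227.5 turn left 0.006 Fmill [ 0.4 -1.5] -0.4 grip -0.0
time_s: 6.97
eef_pos: [549.1, 36.4, 227.4]
ee_rot: [-0.004, 0.829, -0.559, -0.001]
force: [0.7, -2.6, -2.3]
grip_width: -0.003
t 6.97 mill [-0.3 25.4] z 227.4 turn left 0.005 Fmill [-0.3 -2.6] -2.3 grip -0.0
```

```bash
python3 -m inch '[[0.006,0,0,0,0],[0.006,0,0,0,0],[0,0,-0.025,0,0],[0,0,-0.025,0,0],[0,0,-0.022,0,0]]'
python3 -m inch '[[0,0.015,0,0,0],[-0.012,0.015,0,0,0],[-0.012,0.012,0,0,0],[-0.01,0.002,0,0,0],[0,0,0,0,0]]'
python3 st.py
python3 - <<'E'
from st import *
from rig import *
m=camera_model("wrist");a=capture("wrist");cv2.imwrite("pics/w3.png",a)
import json;json.dump({k:np.array(v).tolist() for k,v in m.items()},open("w3.json","w"))
E
```

```text
time_s: 7.38
eef_pos: [552.1, 23.7, 297.0]
ee_rot: [-0.002, 0.829, -0.559, -0.007]
force: [0.6, 0.3, 0.6]
grip_width: -0.002
time_s: 7.8
eef_pos: [498.7, 37.6, 302.8]
ee_rot: [-0.005, 0.829, -0.56, -0.004]
force: [-0.5, -0.1, -0.2]
grip_width: 0.001
t 7.8 mill [-46.7  45.1] z 302.8 turn left 0.004 Fmill [-0.5  0.1] -0.2 grip 0.0
```

View pics/w3.png

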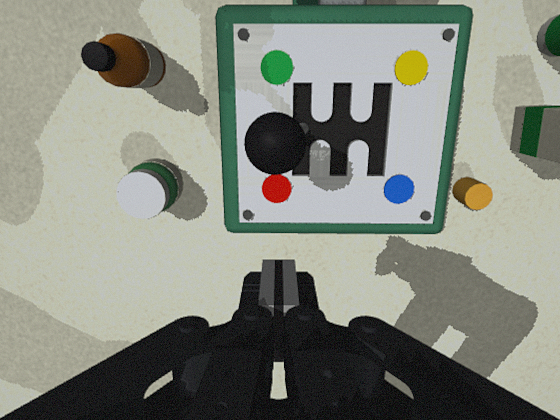

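```bash
cat > kn.py <<'E'
from st import *
import json,sys
n=sys.argv[1];x0,y0,x1,y1=map(int,sys.argv[2:6]);z=float(sys.argv[6])
m=json.load(open(n+".json"));I=cv2.imread(f"pics/{n}.png")
for k in H:
    for a,c in blobs(I,(228,8,465,225),col(k,110,100),150)[:2]:print(k,a,c,tomill(onplane(m,*c,154.5),C,yaw).round(1))
g=cv2.medianBlur(cv2.cvtColor(I,cv2.COLOR_BGR2GRAY),3)
c=cv2.HoughCircles(g[y0:y1,x0:x1],cv2.HOUGH_GRADIENT,1,50,param1=80,param2=12,minRadius=20,maxRadius=40);print(c)
u,v=c[0,0,:2]+[x0,y0];p=onplane(m,u,v,z);print("knob",tomill(p,C,yaw).round(1))
E
python3 kn.py w3 230 95 320 190 240
```

```text
green 2414 [393.7, 54.6] [ 54.9 -35.2]
green 959 [231.6, 160.5] [-22.9  84.5]
blue 678 [398.5, 188.7] [-44.9 -48.6]
yellow 904 [410.9, 67.3] [ 46.3 -48.5]
red 660 [276.2, 188.2] [-45.2  49.4]
[[[45.5 48.5 31.5]]]
knob [ 2.4 48.4]
```

```bash
python3 -m inch '[[-0.003,0,0.025,0,0],[-0.001,0,0.025,0,0],[0,0,0.022,0,0],[0,0,0.006,0,0],[0,0,0,0,0]]'
python3 st.py
python3 -m inch '[[0,-0.006,0,0,0],[0,-0.006,0,0,0],[0,-0.006,0,0,0],[0,-0.006,0,0,0],[0,-0.004,0,0,0]]'
python3 st.py
python3 -m inch '[[0,-0.005,0.001,0,0],[0,-0.005,0,0,0],[0,-0.005,0,0,0],[0,-0.004,0,0,0],[0,-0.003,0,0,0]]'
python3 st.py
```

```text
time_s: 8.27
eef_pos: [501.4, 40.8, 222.3]
ee_rot: [-0.005, 0.829, -0.559, -0.003]
force: [0.5, 0.9, 0.2]
grip_width: 0.002
t 8.27 mill [-42.9  47.2] z 222.3 turn left 0.005 Fmill [0.8 0.6] 0.2 grip 0.0
time_s: 8.68
eef_pos: [531.8, 51.4, 226.0]
ee_rot: [-0.006, 0.829, -0.56, -0.001]
force: [0.0, -1.0, -0.8]
grip_width: -0.004
t 8.68 mill [-10.7  45.7] z 226.0 turn left 0.004 Fmill [-0.3 -0.9] -0.8 grip -0.0
time_s: 9.1
eef_pos: [554.8, 60.8, 225.5]
ee_rot: [-0.006, 0.829, -0.559, -0.001]
force: [-0.2, -0.2, -1.2]
grip_width: -0.002
t 9.1 mill [14.1 45.9] z 225.5 turn left 0.004 Fmill [-0.3 -0.1] -1.2 grip -0.0
```

```bash
python3 - <<'E'
from st import *
from rig import *
m=camera_model("wrist");a=capture("wrist");cv2.imwrite("pics/w4.png",a)
import json;json.dump({k:np.array(v).tolist() for k,v in m.items()},open("w4.json","w"));st()
E
```

```text
t 9.15 mill [14.4 45.9] z 225.5 turn left 0.004 Fmill [-1.6  0.2] -1.1 grip -0.0
```

View pics/w4.png

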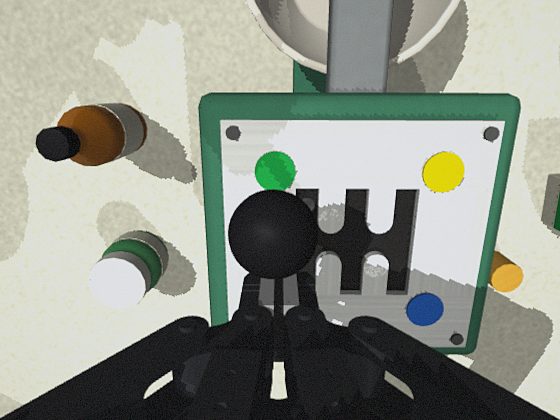

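The knob sits directly against the fingers at (273,234) and is in the left slot heading for green. I'll keep pushing in small steps and watch the force.

```bash
python3 -m inch '[[0,-0.003,0,0,0],[0,-0.002,0,0,0],[0,0,0,0,0],[0,0,0,0,0],[0,0,0,0,0]]'
python3 st.py
python3 -m inch '[[0,-0.002,0,0,0],[0,-0.001,0,0,0],[0,0,0,0,0],[0,0,0,0,0],[0,0,0,0,0]]'
python3 st.py
python3 -m inch '[[0,-0.0015,0,0,0],[0,-0.001,0,0,0],[0,0,0,0,0],[0,0,0,0,0],[0,0,0,0,0]]'
python3 st.py
```

```text
time_s: 9.57
eef_pos: [560.2, 62.9, 225.4]
ee_rot: [-0.006, 0.829, -0.559, -0.001]
force: [-0.8, -0.8, -0.3]
grip_width: 0.004
t 9.57 mill [19.9 45.9] z 225.4 turn left 0.004 Fmill [-1.  -0.5] -0.3 grip 0.0
time_s: 9.98
eef_pos: [562.6, 63.9, 225.4]
ee_rot: [-0.006, 0.829, -0.559, -0.001]
force: [-2.1, -1.4, -1.6]
grip_width: -0.003
t 9.98 mill [22.5 45.9] z 225.4 turn left 0.004 Fmill [-2.4 -0.5] -1.6 grip -0.0
time_s: 10.4
eef_pos: [564.6, 64.7, 225.2]
ee_rot: [-0.005, 0.829, -0.56, -0.002]
force: [-3.4, -0.7, -1.3]
grip_width: 0.001
t 10.4 mill [24.7 45.9] z 225.2 turn left 0.004 Fmill [-3.4  0.6] -1.3 grip 0.0
```

```bash
python3 -m inch '[[0,-0.0015,0,0,0],[0,-0.001,0,0,0],[0,0,0,0,0],[0,0,0,0,0],[0,0,0,0,0]]'
python3 st.py
python3 -m inch '[[0,-0.0015,0,0,0],[0,-0.001,0,0,0],[0,0,0,0,0],[0,0,0,0,0],[0,0,0,0,0]]'
python3 st.py
```

```text
time_s: 10.82
eef_pos: [566.6, 65.5, 224.8]
ee_rot: [-0.004, 0.829, -0.56, -0.003]
force: [-3.7, -1.6, -1.0]
grip_width: -0.003
t 10.82 mill [26.8 46. ] z 224.8 turn left 0.004 Fmill [-4.  -0.1] -1.0 grip -0.0
time_s: 11.23
eef_pos: [568.6, 66.3, 224.5]
ee_rot: [-0.003, 0.829, -0.56, -0.003]
force: [-4.5, -1.9, -0.7]
grip_width: -0.002
t 11.23 mill [28.9 46. ] z 224.5 turn left 0.004 Fmill [-4.8 -0.1] -0.7 grip -0.0
```

```bash
python3 -m inch '[[0,0.008,0,0,0],[0,0.01,0,0,0],[0,0.01,0,0,0],[0,0.01,-0.02,0,0],[0,0.01,-0.025,0,0]]'
python3 -m inch '[[0,0.01,-0.025,0,0],[0,0.01,-0.01,0,0],[0,0,0,0,0],[0,0,0,0,0],[0,0,0,0,0]]'
python3 - <<'E'
from st import *
from rig import *
st();m=camera_model("wrist");a=capture("wrist");cv2.imwrite("pics/w5.png",a)
import json;json.dump({k:np.array(v).tolist() for k,v in m.items()},open("w5.json","w"))
E
```

```text
time_s: 11.65
eef_pos: [525.1, 49.1, 267.9]
ee_rot: [-0.006, 0.829, -0.559, -0.003]
force: [0.1, -0.5, 0.9]
grip_width: -0.004
time_s: 12.07
eef_pos: [509.0, 41.5, 311.1]
ee_rot: [-0.012, 0.829, -0.559, 0.006]
force: [0.0, 0.2, -0.2]
grip_width: -0.001
t 12.07 mill [-35.6  45. ] z 311.1 turn left 0.005 Fmill [0.1 0.2] -0.2 grip -0.0
```

View pics/w5.png

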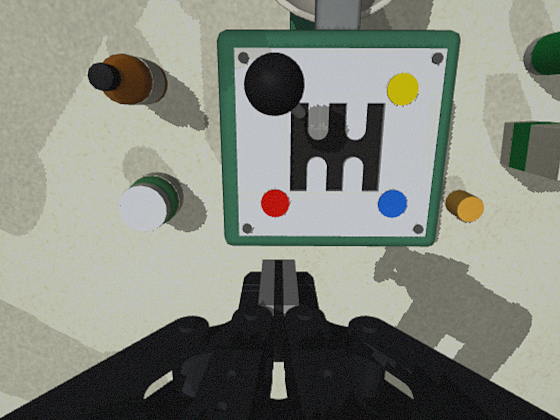

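```bash
python3 kn.py w5 230 40 320 130 235
```

```text
green 2174 [385.7, 72.3] [ 58.2 -34.6]
green 932 [231.3, 157.7] [-7.5 84.5]
blue 618 [392.0, 203.3] [-45.  -48.6]
yellow 796 [402.3, 88.7] [ 46.4 -48.4]
red 608 [274.7, 202.8] [-45.1  49.4]
[[[43.5 42.5 30.2]]]
knob [47.2 49.2]
```

The knob measures (46.6, 48.7) mm from the gate centre after correction, against (46, 49) for fully home. I'll retreat further and take a last look at everything.

```bash
python3 -m inch '[[0,0.015,-0.015,0,0],[0,0.02,-0.015,0,0],[0,0.02,-0.01,0,0],[0,0.015,0,0,0],[0,0,0,0,0]]'
python3 -m inch '[[0,0,0,0,0],[0,0,0,0,0],[0,0,0,0,0],[0,0,0,0,0],[0,0,0,0,0]]'
python3 - <<'E'
from st import *
from rig import *
st();a=capture("scene");cv2.imwrite("pics/scene1.png",a)
A=cv2.imread("pics/scene0.png")
for n,(x0,y0,x1,y1) in {"can":(94,165,130,222),"sprayer":(176,235,203,272),"carton":(183,207,205,243),"weight":(207,202,226,220),"jar":(328,186,354,217),"bottle":(337,216,362,252),"mortar":(425,250,472,292)}.items():
    r=cv2.matchTemplate(a[y0-5:y1+5,x0-5:x1+5],A[y0:y1,x0:x1],cv2.TM_CCOEFF_NORMED);_,mx,_,l=cv2.minMaxLoc(r);print(n,round(mx,3),"shift px",l[0]-5,l[1]-5)
E
```

```text
time_s: 12.53
eef_pos: [442.7, 15.2, 344.7]
ee_rot: [-0.011, 0.83, -0.558, 0.001]
force: [-0.3, -0.8, 1.6]
grip_width: -0.002
time_s: 12.95
eef_pos: [445.2, 16.1, 341.9]
ee_rot: [-0.011, 0.83, -0.558, -0.001]
force: [0.2, -0.9, 0.4]
grip_width: 0.002
t 12.95 mill [-104.3   45. ] z 341.9 turn left 0.008 Fmill [-0.2 -0.9] 0.4 grip 0.0
can 0.999 shift px 0 0
sprayer 0.999 shift px 0 0
carton 0.999 shift px 0 0
weight 0.998 shift px 0 0
jar 0.984 shift px 0 0
bottle 0.984 shift px 0 0
mortar 0.999 shift px 0 0
```

View pics/scene1.png

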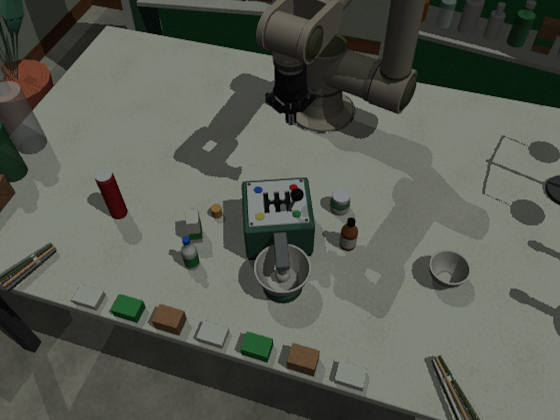

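The scene view shows the lever at the green corner with the knob at about (297,195), the hand well clear and every bystander unmoved.

```bash
python3 - <<'E'
from st import *
from rig import *
print(tomill(onplane(camera_model("scene"),297,195,235),C,yaw).round(1))
print(finish_job())
E
```

```text
[46.5 50.5]
the job is handed in; nothing more can be done
None
```

The speed lever is fully home in the slot marked by the green disc (far left), and the hand is clear of it. I handed the job in at about 13 s.

- **Moves:** with the fingers shut, I pushed the knob back from about +12 mm to neutral, along the middle channel to the left, and then forward until it met the stop. I took the hand back off the knob before lifting each time. The contact force readings stayed below about 5 N.
- **Knob position:** the wrist camera put the knob at about (46.6, 48.7) mm from the gate centre. A rough reading from the scene camera gave (46.5, 50.5). Fully home is (46, 49), so both agree within the calibration error.
- **Bystanders:** all seven loose objects showed zero pixel shift between the first and last scene pictures.
- **Checks that disagreed:** in the later wrist views, my colour mask picked up the green casing instead of the green disc. I ignored those readings and used the other three discs to confirm the gate's position.

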